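# Shut and pin a clamshell drilling jig and hold it squeezed

### The job

Swing the open half of the clamshell jig shut round the tube, then take the long locking pin (the one with the tall grip) from the pin block and push it fully home through the aligned holes of the fork and tongue, and let go of it. Then take the two halves between the gripper's fingers, from outside to outside, squeeze them firmly together and finish while still squeezing: do not let go at the end. Leave the short pin in its hole and the bin, hex key and screw where they are.

Things in the scene. Friction and masses are not known exactly. Their poses are not given: they have to be found in the camera images.
- jig: Clamshell jig bolted down: steel base plate 210 (x) x 100 x 12 mm and fixed aluminium half. Origin under the plate's centre, z up. Fixed bar: x=-65 to +73, y=-25.5 to -0.5, z=14 to 50 mm. Fork at x=-85, y=0: two 36 x 36 mm lugs, z=14-24 and z=40-50. Hinge at x=+85, y=0. Work: steel tube, 22 mm across, fixed upright at x=+20, y=0, top 62 mm above the bench.
- swing_half: Aluminium half on the upright hinge. Origin on the hinge axis at bench height. Bar: x=-150 to -12, y=0.5 to 25.5 (outer face), z=14 to 50 mm; tongue 36 x 36 mm, z=26 to 38, at x=-170, y=0, goes between the lugs. Opens clockwise seen from above, to the jig's +y; angle = jig's yaw less its yaw: starts 0.45 to 0.9 rad, 0 = shut on a stop. Friction 0.15 N m: stays where left.
- fork_hole (a point): Centre of the pin hole at the top face of the fork, 50 mm above the bench. The hole is 12 mm across with a small chamfer and runs straight down through upper lug, tongue and lower lug.
- tongue_hole (a point): Centre of the hole in the tongue of the swinging half, at the tongue's top face, 38 mm above the bench.
- hinge_axis (a point): Point on the vertical hinge axis, 50 mm above the bench. Same point at any opening.
- squeeze_spot (a point): Point on the seam of the shut halves on their top faces, 50 mm above the bench, between the tube (60 mm away) and the pin hole (45 mm away). Grip here from above, across the seam (along the jig's y): the shut halves are 51 mm wide, fingers clear down to the base plate 12 mm above the bench.
- pin_block: Black plastic block 60 (x) x 130 (y) x 45 (z) mm fixed to the bench, with two vertical 12 mm holes at y=+36 and y=-36 mm holding the two pins. Origin at the centre of its underside.
- lock_pin: Steel locking pin standing in one of the block's holes (either one). Origin at the centre of the underside of its flange, z up. Shank 10 mm across reaching 36 mm below the origin with a tapered tip; flange 22 mm across, z=0 to 4; plain round grip 16 mm across, z=4 to 38 mm. Home when the flange rests on the fork's top face. About 90 g.
- short_pin: The other pin, not to be used: low wide round head 32 mm across, 12 mm high, shank 10 mm across and 20 mm long. Origin at the centre of the underside of its head.
- parts_bin: Empty red open parts bin 110 x 190 x 70 mm, beyond the pin block. Origin under its centre. Leave alone.
- hex_key: Dark L-shaped hex key 110 x 40 mm, 8 mm thick, lying on the bench; origin under the middle of its long leg. Leave alone.
- cap_screw: Dark cap screw standing on its head (24 mm across), 54 mm tall; origin under the head. Leave alone.

How it is judged:
By the outcome, as a careful person would: the job done as asked, in the order asked, and still so for the second after the job is handed in, while the arm keeps its last pose, push and grip.
It also fails if it takes over 72 s, if anything falls off the work surface, if the arm or the gripper's body presses on something with over 40 N, if the wrist force passes 120 N, or if a joint passes its speed limit or range.

### The arm

A 6-joint arm with a two-finger parallel gripper is mounted at the origin on the work surface. World frame = base frame: x ahead of the robot, y to its left, z up, the work surface at z = 0. Lengths are in mm, angles in rad, forces in N, time in s.
With the tool pointing down it reaches from about 350 to 850 mm from the base axis. Payload 8.1 kg.
Tool frame: the origin (TCP) lies at the very end of the fingers, on their centre line; the grasp point (between the pads) lies 19 mm behind it; z points along the fingers, y is the direction in which the jaws open and shut (so a half turn about z gives the same grasp; the last joint's range is limited). The gripper opens to 93 mm and grips with 3 to 60 N. Pads are 15 mm wide; open, the fingers measure 128 mm over their backs; the gripper's body (75 mm by 188 mm) begins 65 mm behind the grasp point.
Start: joints at [1.146, 0.13, 1.488, -0, 1.523, -0.085], TCP at [199.958, 565.705, 218.635] pointing down, gripper open.
Joint ranges: [-2.96, 2.96], [-0.89, 2.26], [0.02, 2.5], [-1.34, 4.48], [0, 2.73], [-2.66, 2.66]. Speed limits (rad/s): [2.39, 2.39, 2.79, 3.14, 3.14, 3.14].

### API

Orientations are given as a unit quaternion [x, y, z, w].
In Python, from workcell import manip gives the robot as it stands. The module is installed in compiled form; this text tells all that it offers.
- The arm moves only by the tool step_arm, never from a script. Its argument "motion" is a list of rows, each an object of numbers: "tx", "ty", "tz": the shift along the tool's x, y, z in units of 40 mm (1.0 is 40 mm); "yaw": the turn about the tool's z in degrees; "jaw": the opening, from 0 (shut) to 1 (fully open). In form: [{"tx": .., "ty": .., "tz": .., "yaw": .., "jaw": ..}, ...]. A call has 1 to 10 rows; each row is the pose to reach, as a shift and turn from the pose measured when the call began, along the tool's axes at that moment; what a row does not reach only later rows make up. A row lasts 1/12 s, in which the tool goes at most 41.7 mm and 7.16 degrees, less where a joint would pass 70% of its speed; a pose out of reach is approached as far as the arm can. A call with a gripper value outside its range is refused whole. The fingers move at their own pace and stop on an object; the grip force is fixed at half the most. Time passes only in rows, so rows that repeat a pose let the fingers close. It gives the time, the measured TCP pose, the force and the opening at its end, in the units of the state.
- manip.observe(): the state, without advancing time (a new reading comes with each control period).
- manip.grab_frame(name): name is "scene" or "side" or "wrist"; returns the picture (384x512x3 uint8, red, green, blue); there is no depth.
- manip.get_calibration(name): a dict with "mtx" (3x3 intrinsics, pixels), "dist_coeffs" ([k1, k2, p1, p2, k3] as OpenCV has them; the pictures are not rectified), "T" (4x4, takes a point from camera to world coordinates). Camera axes: x right, y down, z forward; pixel columns grow to the right and rows downward; lengths in mm; the calibration is good to about 2 mm. A picture is of the moment at which its call begins: read the wrist's pose just before it. get_calibration takes no time and is no camera call; for the wrist camera it gives the pose at the moment of the call.
- manip.sign_off(): hands the job in, once; it reports no verdict.
The state is a dict: "t": time; "q": joint angles; "joint_velocities": joint speeds; "tau": joint torques, N m; "eef_pos": TCP position; "ee_rot": TCP orientation; "ft_force": force on the tool from outside, world axes, zero at the start; "ft_torque": the same for the moment, N m; "grip_width": finger opening in mm.
Only numpy, scipy, OpenCV 4.12 (cv2) and the standard library are available. Lean on these libraries where they do the work, as an engineer would, in place of code of your own. Each camera call takes 0.05 s, during which the arm holds its last target.

## Working session

There is one attempt and no reset: what is moved stays moved. The work goes in short steps, Python scripts to look and compute and a tool call to move; the robot and the scene stay as the last step left them, time stands still between calls to the robot, and variables do not carry over. Pictures are saved under pics/ and viewed, and the job is handed in when it is done.

Besides the shell and the picture viewer there is one more tool, called as name(argument=value, ...), one argument or row to a line, values as JSON. step_arm: Moves the arm, as the interface text tells. Its arguments: {"type":"object","properties":{"motion":{"type":"array"}},"required":["motion"]}

```bash
mkdir -p pics
cat > h.py <<'E'
import numpy as np, cv2
from workcell import manip
def shot(name,fn):
    c=manip.get_calibration(name); im=manip.grab_frame(name)
    cv2.imwrite('pics/'+fn+'.png',cv2.cvtColor(im,cv2.COLOR_RGB2BGR))
    np.savez('pics/'+fn+'.npz',im=im,m=np.array(c['mtx']),d=np.array(c['dist_coeffs']),T=np.array(c['T']))
    return im
def ray(fn,uv):
    z=np.load('pics/'+fn+'.npz')
    p=cv2.undistortPoints(np.array(uv,float).reshape(-1,1,2),z['m'],z['d']).reshape(-1,2)
    d=np.c_[p,np.ones(len(p))]@z['T'][:3,:3].T
    return z['T'][:3,3],d
def onz(fn,uv,h):
    o,d=ray(fn,uv); return o+d*((h-o[2])/d[:,2])[:,None]
def proj(fn,P):
    z=np.load('pics/'+fn+'.npz'); T=np.linalg.inv(z['T'])
    r=cv2.Rodrigues(T[:3,:3])[0]
    return cv2.projectPoints(np.array(P,float).reshape(-1,1,3),r,T[:3,3],z['m'],z['d'])[0].reshape(-1,2)
def st():
    s=manip.observe(); print({k:np.round(s[k],3).tolist() for k in('t','q','eef_pos','ee_rot','ft_force','grip_width')}); return s
E
python3 - <<'E'
from h import *
st()
for n in('scene','side','wrist'):
    shot(n,n+'0'); print(n,np.round(manip.get_calibration(n)['T'],2).tolist())
E
```

```text
{'t': 0.0, 'q': [1.146, 0.131, 1.489, -0.0, 1.523, -0.085], 'eef_pos': [199.721, 565.174, 217.582], 'ee_rot': [0.169, 0.986, -0.001, -0.0], 'ft_force': [0.66, -0.233, 0.159], 'grip_width': 92.788}
scene [[-0.17, 0.76, -0.62, 1145.3], [0.99, 0.13, -0.11, 12.58], [-0.01, -0.63, -0.78, 806.42], [0.0, 0.0, 0.0, 1.0]]
side [[0.98, -0.13, 0.13, 456.54], [-0.19, -0.7, 0.69, -714.93], [0.0, -0.7, -0.71, 738.73], [0.0, 0.0, 0.0, 1.0]]
wrist [[0.33, 0.91, 0.25, 130.42], [0.94, -0.32, -0.09, 589.94], [-0.0, 0.26, -0.96, 384.93], [0.0, 0.0, 0.0, 1.0]]
```

View pics/scene0.png

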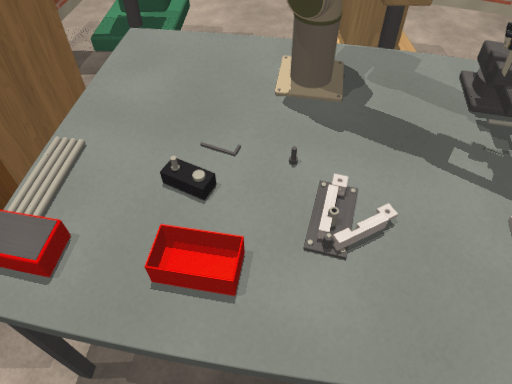

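View pics/side0.png

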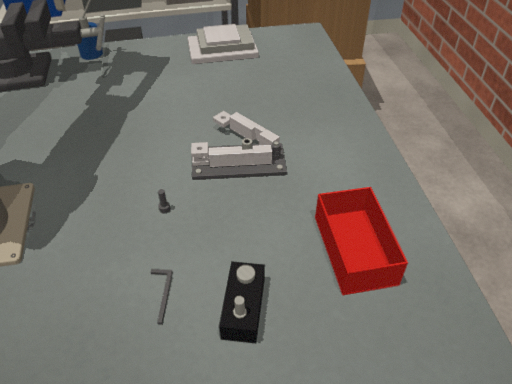

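View pics/wrist0.png

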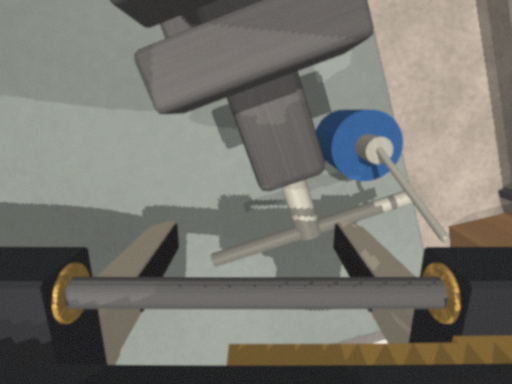

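The scene shows the pin block near (188,178), with the tall pin at (174,162) and the short one at (199,176). The jig is near (332,215), with its open half to the right of the fixed bar. The wrist camera is not looking at the work yet. I'll zoom in on both fixed views.

Run:
```python
import cv2,numpy as np
a=cv2.imread('pics/scene0.png');b=cv2.imread('pics/side0.png')
f=6
c=cv2.resize(a[165:265,290:410],None,fx=f,fy=f,interpolation=cv2.INTER_CUBIC);cv2.imwrite('pics/sj.png',c)
c=cv2.resize(b[105:185,180:295],None,fx=f,fy=f,interpolation=cv2.INTER_CUBIC);cv2.imwrite('pics/dj.png',c)
c1=cv2.resize(a[145:205,155:225],None,fx=f,fy=f,interpolation=cv2.INTER_CUBIC)
c2=cv2.resize(b[255:345,215:275],None,fx=f,fy=f,interpolation=cv2.INTER_CUBIC)
o=np.zeros((540,790,3),np.uint8);o[:360,:420]=c1;o[:540,425:785]=c2;cv2.imwrite('pics/pb.png',o)
```

```text
(no output)
```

View pics/sj.png

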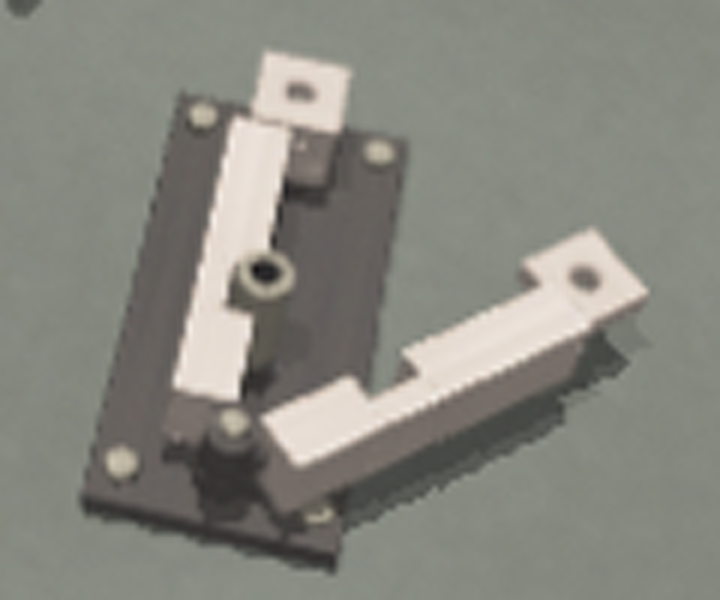

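View pics/dj.png

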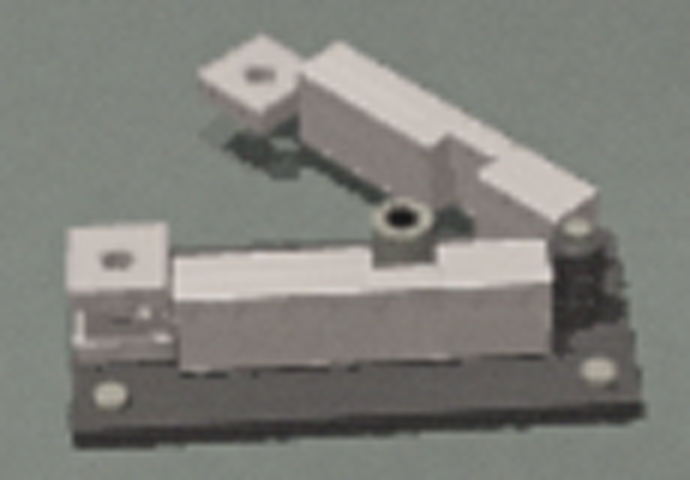

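View pics/pb.png

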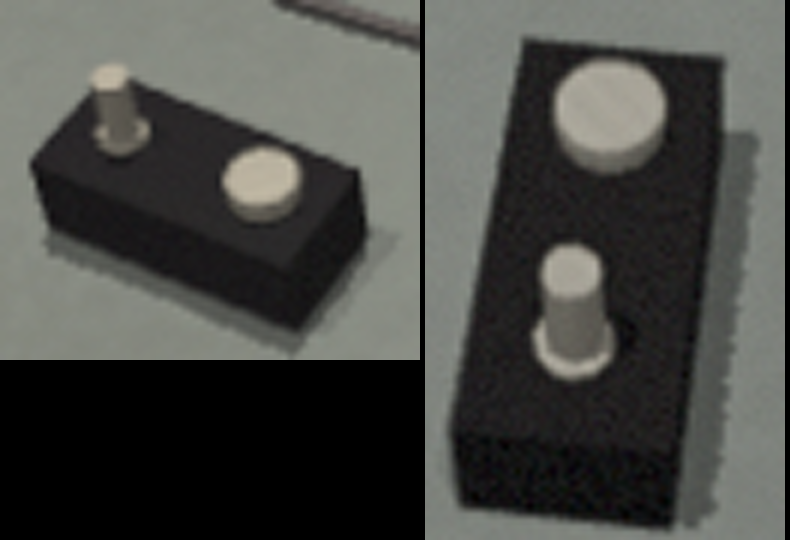

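The crops show these points clearly: the fork hole at scene crop (301,92), the tongue hole at (585,278) and the tube top at (265,272). In the side crop the fork hole is at (117,260), the tongue hole at (261,75) and the tube top at (403,218). The pin grip tops are also visible.

Run:
```python
from h import *
def S(x,y,ox,oy): return ((x+.5)/6-.5+ox,(y+.5)/6-.5+oy)
A=lambda x,y:S(x,y,290,165); B=lambda x,y:S(x,y,180,105)
PA=lambda x,y:S(x,y,155,145); PB=lambda x,y:S(x-425,y,215,255)
L={'fork':(A(301,92),B(117,260),50),'tongue':(A(585,278),B(261,75),38),'tube':(A(265,272),B(403,218),62),'hinge':(A(236,420),B(577,230),50),
'pintop':(PA(110,77),PB(572,270),83),'shorttop':(PA(262,178),PB(610,108),57)}
for k,(a,b,h) in L.items():
    p=onz('scene0',a,h)[0];q=onz('side0',b,h)[0]
    oa,da=ray('scene0',a);ob,db=ray('side0',b)
    M=np.c_[da[0],-db[0]];s=np.linalg.lstsq(M,ob-oa,rcond=None)[0]
    x,y=oa+da[0]*s[0],ob+db[0]*s[1]
    print(k,p.round(1)[:2],q.round(1)[:2],'tri',((x+y)/2).round(1),np.linalg.norm(x-y).round(1))
```

```text
fork [481.  107.8] [484.2 106.6] tri [483.4 106.9  51.1] 2.6
tongue [549.4 226. ] [553.5 224.8] tri [552.4 224.4  39.8] 3.1
tube [585.   95.9] [589.4  96.4] tri [588.2  94.8  64.6] 2.5
hinge [646.1  89.8] [654.1  92. ] tri [651.5  88.   55.4] 3.9
pintop [ 503.5 -310.5] [ 506.2 -310.3] tri [ 505.5 -310.4   84.3] 1.8
shorttop [ 526.  -241.8] [ 527.5 -243.5] tri [ 526.8 -242.4   56.8] 2.1
```

```bash
cat >> h.py <<'E'
from scipy.spatial.transform import Rotation as Ro
def to(x,y,z,phi=None):
    s=manip.observe();R=Ro.from_quat(s['ee_rot']).as_matrix()
    d=R.T@(np.array([x,y,z])-s['eef_pos'])/40
    f=np.degrees(np.arctan2(R[1,1],R[0,1]))
    yaw=0 if phi is None else -(phi-f)
    print('tx %.3f ty %.3f tz %.3f yaw %.2f'%(*d,yaw),'phi',round(f,2))
E
python3 - <<'E'
from h import *
to(621.6,222.5,130,84)
E
```

```text
tx -12.799 ty -4.562 tz 2.201 yaw -13.47 phi 70.53
```

step_arm(
  motion=[
    {"tx":-1,"ty":-0.36,"tz":0.17,"yaw":-1.5,"jaw":0},
    {"tx":-2,"ty":-0.71,"tz":0.34,"yaw":-3,"jaw":0},
    {"tx":-3,"ty":-1.07,"tz":0.5,"yaw":-5,"jaw":0},
    {"tx":-4,"ty":-1.43,"tz":0.7,"yaw":-6,"jaw":0},
    {"tx":-5,"ty":-1.78,"tz":0.86,"yaw":-7,"jaw":0},
    {"tx":-6,"ty":-2.14,"tz":1.03,"yaw":-9,"jaw":0},
    {"tx":-7,"ty":-2.5,"tz":1.2,"yaw":-10,"jaw":0},
    {"tx":-8,"ty":-2.85,"tz":1.38,"yaw":-11,"jaw":0},
    {"tx":-9,"ty":-3.2,"tz":1.55,"yaw":-12.5,"jaw":0},
    {"tx":-10,"ty":-3.56,"tz":1.72,"yaw":-13.5,"jaw":0},
  ],
)

```text
t: 0.98
eef_pos: [520.0, 304.5, 150.8]
ee_rot: [0.051, 0.999, -0.001, -0.0]
ft_force: [0.6, 0.4, 0.1]
grip_width: 30.9
```

Run:
```python
from h import *
st();shot('wrist','w1')
to(621.6,222.5,130,84)
```

```text
{'t': 0.983, 'q': [0.445, 0.179, 1.56, -0.001, 1.405, -1.023], 'eef_pos': [520.039, 304.523, 150.763], 'ee_rot': [0.051, 0.999, -0.001, -0.0], 'ft_force': [0.573, 0.445, 0.1], 'grip_width': 30.897}
tx -2.610 ty -1.639 tz 0.491 yaw -0.06 phi 83.94
```

View pics/w1.png

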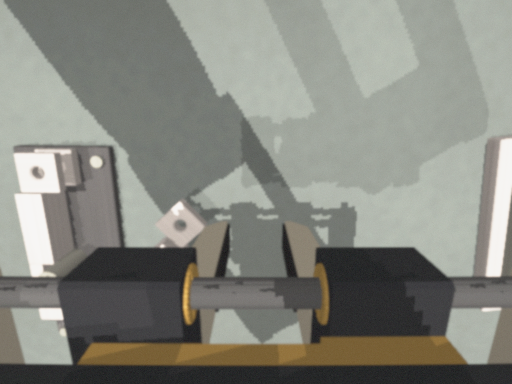

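The wrist view shows the fork hole near (38,171) and the tongue hole near (181,225), with the fingers still closing. I'll cross-check those positions.

Run:
```python
from h import *
print(onz('w1',[(38,171.5)],50),onz('w1',[(181,225)],38))
print(proj('w1',[[482.7,107.2,50],[551.5,225.3,38]]))
```

```text
[[480.91757023 108.06292066  50.        ]] [[550.37888447 226.55619452  38.        ]]
[[ 37.65655144 173.49034305]
 [179.94914161 226.16192418]]
```

step_arm(
  motion=[
    {"tx":-0.9,"ty":-0.55,"tz":0.16,"jaw":0},
    {"tx":-1.8,"ty":-1.1,"tz":0.33,"jaw":0},
    {"tx":-2.6,"ty":-1.64,"tz":0.5,"jaw":0},
    {"tx":-2.6,"ty":-1.64,"tz":1.4,"jaw":0},
    {"tx":-2.6,"ty":-1.64,"tz":2.2,"jaw":0},
    {"tx":-2.6,"ty":-1.64,"tz":2.6,"jaw":0},
    {"tx":-2.6,"ty":-1.64,"tz":2.6,"jaw":0},
  ],
)

```text
$.motion[0]: bad value
```

```bash
python3 - <<'E'
from h import *
s=st();shot('scene','s2')
H=np.array([651.8,89.4]);j=-.105
for a in np.arange(.86,-.01,-.1).tolist()+[0]:
    y=j-a;sx=np.array([np.cos(y),np.sin(y)]);sy=np.array([-np.sin(y),np.cos(y)])
    d=17.5*np.cos(a)+7.5*np.sin(a)
    P=H-125*sx+(25.5+d)*sy
    print(round(a,2),P.round(1),end=' ');to(P[0],P[1],26,84)
E
python3 - <<'E'
import cv2
a=cv2.imread('pics/s2.png');cv2.imwrite('pics/s2c.png',cv2.resize(a[140:280,260:440],None,fx=4,fy=4,interpolation=cv2.INTER_CUBIC))
E
```

```text
{'t': 1.033, 'q': [0.436, 0.184, 1.557, -0.005, 1.402, -1.028], 'eef_pos': [524.701, 298.806, 149.194], 'ee_rot': [0.053, 0.999, -0.002, 0.0], 'ft_force': [-0.529, -5.34, -1.206], 'grip_width': 26.778}
0.86 [615.6 216.4] tx -2.558 ty -1.841 tz 3.092 yaw -0.24 phi 83.76
0.76 [603.7 212.7] tx -2.271 ty -1.966 tz 3.093 yaw -0.24 phi 83.76
0.66 [592.  207.7] tx -1.995 ty -2.123 tz 3.094 yaw -0.24 phi 83.76
0.56 [580.8 201.4] tx -1.732 ty -2.309 tz 3.095 yaw -0.24 phi 83.76
0.46 [570.1 193.9] tx -1.486 ty -2.524 tz 3.096 yaw -0.24 phi 83.76
0.36 [560.  185.2] tx -1.260 ty -2.766 tz 3.097 yaw -0.24 phi 83.76
0.26 [550.9 175.4] tx -1.059 ty -3.035 tz 3.098 yaw -0.24 phi 83.76
0.16 [542.7 164.6] tx -0.885 ty -3.327 tz 3.099 yaw -0.24 phi 83.76
0.06 [535.6 152.8] tx -0.742 ty -3.640 tz 3.101 yaw -0.24 phi 83.76
0 [532.  145.3] tx -0.672 ty -3.836 tz 3.102 yaw -0.24 phi 83.76
```

View pics/s2c.png

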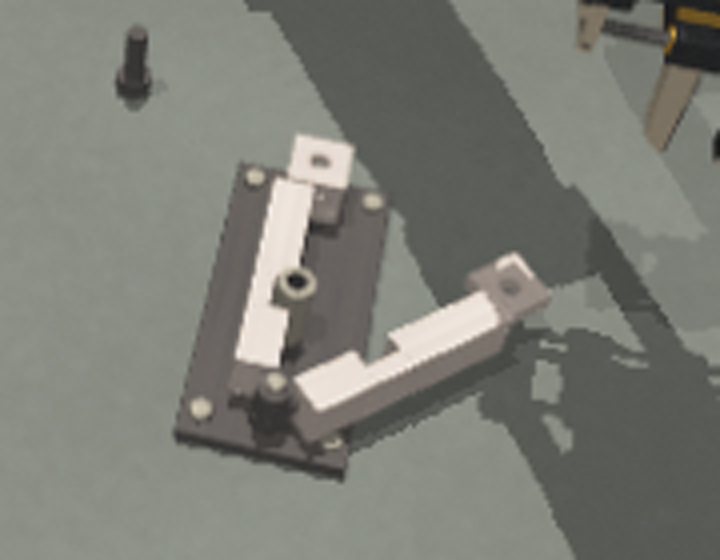

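The move was refused because each row needs a yaw value. The picture shows the jig unchanged and the arm off to the right. The wrist estimate agrees with the earlier positions within 2 mm.

step_arm(
  motion=[
    {"tx":-0.9,"ty":-0.55,"tz":0.16,"yaw":0,"jaw":0},
    {"tx":-1.8,"ty":-1.1,"tz":0.33,"yaw":0,"jaw":0},
    {"tx":-2.61,"ty":-1.62,"tz":0.5,"yaw":0,"jaw":0},
    {"tx":-2.61,"ty":-1.62,"tz":1.4,"yaw":0,"jaw":0},
    {"tx":-2.61,"ty":-1.62,"tz":2.2,"yaw":0,"jaw":0},
    {"tx":-2.61,"ty":-1.62,"tz":2.8,"yaw":0,"jaw":0},
    {"tx":-2.61,"ty":-1.62,"tz":3.1,"yaw":0,"jaw":0},
    {"tx":-2.61,"ty":-1.62,"tz":3.1,"yaw":0,"jaw":0},
    {"tx":-2.61,"ty":-1.62,"tz":3.1,"yaw":0,"jaw":0},
  ],
)

```text
t: 1.83
eef_pos: [618.2, 225.3, 25.7]
ee_rot: [0.054, 0.999, -0.002, -0.001]
ft_force: [0.9, -0.2, 0.6]
grip_width: 0.3
```

```bash
python3 - <<'E'
from h import *
s=st();shot('scene','s3')
H=np.array([651.8,89.4]);j=-.105
for a in np.arange(.9,-.01,-.1).tolist():
    y=j-a;sx=np.array([np.cos(y),np.sin(y)]);sy=np.array([-np.sin(y),np.cos(y)])
    d=17.5*np.cos(a)+7.5*np.sin(a)
    P=H-125*sx+(25.5+d)*sy
    print(round(a,2),P.round(1),end=' ');to(P[0],P[1],26,84)
E
python3 - <<'E'
import cv2
a=cv2.imread('pics/s3.png');cv2.imwrite('pics/s3c.png',cv2.resize(a[140:280,260:440],None,fx=4,fy=4,interpolation=cv2.INTER_CUBIC))
E
```

```text
{'t': 1.833, 'q': [0.273, 0.445, 1.477, -0.003, 1.223, -1.188], 'eef_pos': [618.247, 225.329, 25.693], 'ee_rot': [0.054, 0.999, -0.002, -0.001], 'ft_force': [0.865, -0.225, 0.613], 'grip_width': 0.297}
0.9 [620.5 217.6] tx -0.046 ty -0.198 tz 0.033 yaw -0.22 phi 83.78
0.8 [608.5 214.3] tx 0.243 ty -0.312 tz 0.033 yaw -0.22 phi 83.78
0.7 [596.7 209.8] tx 0.524 ty -0.456 tz 0.034 yaw -0.22 phi 83.78
0.6 [585.2 204.1] tx 0.793 ty -0.630 tz 0.034 yaw -0.22 phi 83.78
0.5 [574.3 197.1] tx 1.046 ty -0.833 tz 0.035 yaw -0.22 phi 83.78
0.4 [564.  188.9] tx 1.280 ty -1.065 tz 0.035 yaw -0.22 phi 83.78
0.3 [554.4 179.5] tx 1.492 ty -1.323 tz 0.036 yaw -0.22 phi 83.78
0.2 [545.8 169. ] tx 1.677 ty -1.606 tz 0.037 yaw -0.22 phi 83.78
0.1 [538.3 157.6] tx 1.833 ty -1.911 tz 0.037 yaw -0.22 phi 83.78
0.0 [532.  145.3] tx 1.957 ty -2.235 tz 0.038 yaw -0.22 phi 83.78
```

View pics/s3c.png

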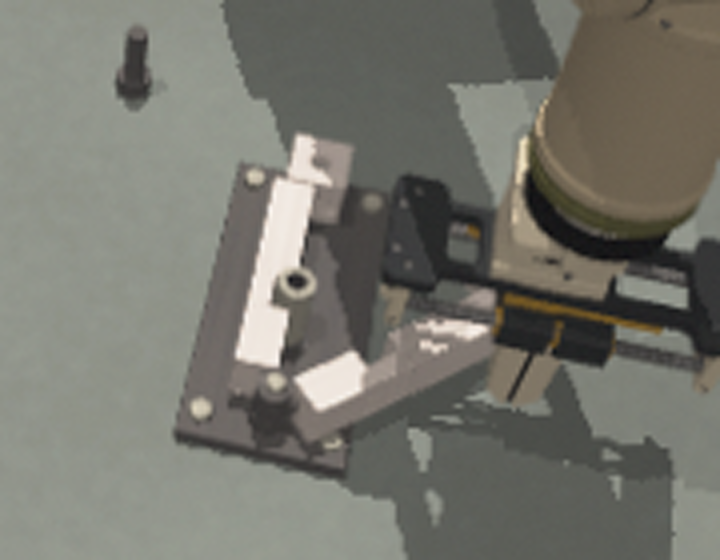

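The closed fingers stand just outside the open half, touching nothing. Now I'll push it along an arc.

step_arm(
  motion=[
    {"tx":-0.02,"ty":-0.1,"tz":0,"yaw":0,"jaw":0},
    {"tx":0.1,"ty":-0.25,"tz":0,"yaw":0,"jaw":0},
    {"tx":0.24,"ty":-0.31,"tz":0,"yaw":0,"jaw":0},
    {"tx":0.38,"ty":-0.38,"tz":0,"yaw":0,"jaw":0},
    {"tx":0.52,"ty":-0.46,"tz":0,"yaw":0,"jaw":0},
    {"tx":0.66,"ty":-0.54,"tz":0,"yaw":0,"jaw":0},
    {"tx":0.79,"ty":-0.63,"tz":0,"yaw":0,"jaw":0},
    {"tx":0.92,"ty":-0.73,"tz":0,"yaw":0,"jaw":0},
    {"tx":1.05,"ty":-0.83,"tz":0,"yaw":0,"jaw":0},
    {"tx":1.17,"ty":-0.95,"tz":0,"yaw":0,"jaw":0},
  ],
)

```text
t: 2.72
eef_pos: [568.2, 192.7, 27.3]
ee_rot: [0.054, 0.999, -0.002, 0.0]
ft_force: [1.9, 0.8, -0.5]
grip_width: 0.6
```

Run:
```python
from h import *
s=st()
H=np.array([651.8,89.4]);j=-.105
for a in np.arange(.4,-.01,-.05).tolist():
    y=j-a;sx=np.array([np.cos(y),np.sin(y)]);sy=np.array([-np.sin(y),np.cos(y)])
    d=17.5*np.cos(a)+7.5*np.sin(a)
    P=H-125*sx+(25.5+d)*sy
    print(round(a,2),P.round(1),end=' ');to(P[0],P[1],26,84)
```

```text
{'t': 2.717, 'q': [0.244, 0.299, 1.659, -0.003, 1.184, -1.218], 'eef_pos': [568.16, 192.734, 27.336], 'ee_rot': [0.054, 0.999, -0.002, 0.0], 'ft_force': [1.906, 0.76, -0.501], 'grip_width': 0.625}
0.4 [564.  188.9] tx 0.094 ty -0.108 tz 0.034 yaw -0.20 phi 83.8
0.35 [559.1 184.3] tx 0.203 ty -0.234 tz 0.034 yaw -0.20 phi 83.8
0.3 [554.4 179.5] tx 0.306 ty -0.366 tz 0.034 yaw -0.20 phi 83.8
0.25 [550.  174.4] tx 0.402 ty -0.505 tz 0.035 yaw -0.20 phi 83.8
0.2 [545.8 169. ] tx 0.491 ty -0.649 tz 0.035 yaw -0.20 phi 83.8
0.15 [541.9 163.4] tx 0.573 ty -0.799 tz 0.036 yaw -0.20 phi 83.8
0.1 [538.3 157.6] tx 0.647 ty -0.954 tz 0.036 yaw -0.20 phi 83.8
0.05 [535.  151.5] tx 0.713 ty -1.114 tz 0.037 yaw -0.20 phi 83.8
0.0 [532.  145.3] tx 0.771 ty -1.277 tz 0.037 yaw -0.20 phi 83.8
```

step_arm(
  motion=[
    {"tx":0.09,"ty":-0.11,"tz":0.02,"yaw":0,"jaw":0},
    {"tx":0.2,"ty":-0.23,"tz":0.03,"yaw":0,"jaw":0},
    {"tx":0.31,"ty":-0.37,"tz":0.03,"yaw":0,"jaw":0},
    {"tx":0.4,"ty":-0.5,"tz":0.03,"yaw":0,"jaw":0},
    {"tx":0.49,"ty":-0.65,"tz":0.03,"yaw":0,"jaw":0},
    {"tx":0.57,"ty":-0.8,"tz":0.03,"yaw":0,"jaw":0},
    {"tx":0.65,"ty":-0.95,"tz":0.03,"yaw":0,"jaw":0},
    {"tx":0.71,"ty":-1.11,"tz":0.03,"yaw":0,"jaw":0},
    {"tx":0.75,"ty":-1.2,"tz":0.03,"yaw":0,"jaw":0},
    {"tx":0.75,"ty":-1.2,"tz":0.03,"yaw":0,"jaw":0},
  ],
)

```text
t: 3.55
eef_pos: [532.5, 147.3, 26.1]
ee_rot: [0.054, 0.999, -0.002, -0.0]
ft_force: [0.3, -1.1, 0.3]
grip_width: 0.2
```

Run:
```python
from h import *
s=st();shot('side','d4');shot('scene','s4')
to(532,145.3,26,84)
import cv2
a=cv2.imread('pics/s4.png');b=cv2.imread('pics/d4.png')
o=np.vstack([cv2.resize(a[165:245,290:420],None,fx=4,fy=4,interpolation=cv2.INTER_CUBIC)[:280],cv2.resize(b[110:180,180:310],None,fx=4,fy=4,interpolation=cv2.INTER_CUBIC)])
cv2.imwrite('pics/c4.png',o)
```

```text
{'t': 3.55, 'q': [0.179, 0.185, 1.796, -0.004, 1.161, -1.281], 'eef_pos': [532.535, 147.29, 26.097], 'ee_rot': [0.054, 0.999, -0.002, -0.0], 'ft_force': [0.316, -1.1, 0.305], 'grip_width': 0.249}
tx 0.017 ty -0.070 tz 0.005 yaw -0.23 phi 83.77
```

View pics/c4.png

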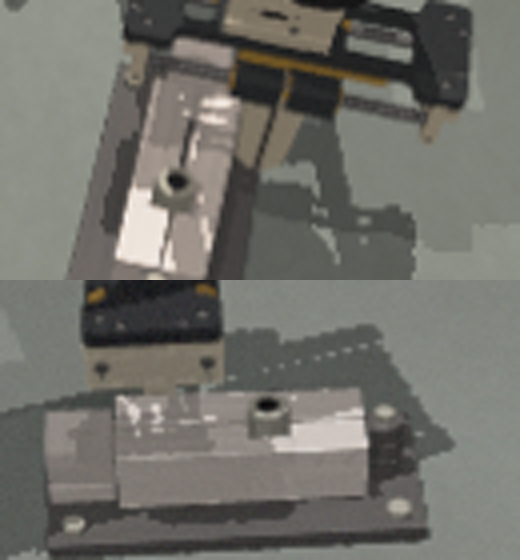

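The halves are nearly shut, with the seam line visible up to the tube. I'll press gently until the force rises.

step_arm(
  motion=[
    {"tx":0,"ty":-0.03,"tz":0,"yaw":0,"jaw":0},
    {"tx":0,"ty":-0.06,"tz":0,"yaw":0,"jaw":0},
    {"tx":0,"ty":-0.08,"tz":0,"yaw":0,"jaw":0},
    {"tx":0,"ty":-0.08,"tz":0,"yaw":0,"jaw":0},
  ],
)

```text
t: 3.98
eef_pos: [532.4, 144.9, 26.1]
ee_rot: [0.054, 0.999, -0.002, -0.0]
ft_force: [-0.8, 0.9, -0.4]
grip_width: 0.4
```

step_arm(
  motion=[
    {"tx":0,"ty":-0.02,"tz":0,"yaw":0,"jaw":0},
    {"tx":0,"ty":-0.05,"tz":0,"yaw":0,"jaw":0},
    {"tx":0,"ty":-0.05,"tz":0,"yaw":0,"jaw":0},
  ],
)

```text
t: 4.23
eef_pos: [532.1, 142.8, 26.0]
ee_rot: [0.054, 0.999, -0.002, -0.0]
ft_force: [-0.9, 0.4, 0.8]
grip_width: 0.4
```

step_arm(
  motion=[
    {"tx":0,"ty":-0.02,"tz":0,"yaw":0,"jaw":0},
    {"tx":0,"ty":-0.04,"tz":0,"yaw":0,"jaw":0},
    {"tx":0,"ty":-0.04,"tz":0,"yaw":0,"jaw":0},
  ],
)

```text
t: 4.48
eef_pos: [532.1, 142.5, 26.1]
ee_rot: [0.054, 0.999, -0.001, -0.0]
ft_force: [-0.5, 7.7, -0.9]
grip_width: 0.4
```

The force rose to 7.7 N, so the half is shut on its stop. I'll back off, lift, and look at the fork hole with the wrist camera.

step_arm(
  motion=[
    {"tx":0,"ty":0.2,"tz":0,"yaw":0,"jaw":0},
    {"tx":0,"ty":0.3,"tz":-0.3,"yaw":0,"jaw":0},
    {"tx":0,"ty":0.3,"tz":-1.2,"yaw":0,"jaw":0.2},
    {"tx":0,"ty":0.2,"tz":-2.1,"yaw":0,"jaw":0.4},
    {"tx":0.1,"ty":-0.3,"tz":-2.9,"yaw":0,"jaw":0.45},
    {"tx":0.3,"ty":-0.9,"tz":-3.3,"yaw":0,"jaw":0.45},
    {"tx":0.3,"ty":-0.9,"tz":-3.4,"yaw":0,"jaw":0.45},
    {"tx":0.3,"ty":-0.9,"tz":-3.4,"yaw":0,"jaw":0.45},
    {"tx":0.3,"ty":-0.9,"tz":-3.4,"yaw":0,"jaw":0.45},
  ],
)

```text
t: 5.23
eef_pos: [516.5, 108.4, 162.6]
ee_rot: [0.054, 0.999, -0.0, 0.0]
ft_force: [0.4, 0.1, -1.3]
grip_width: 40.3
```

Run:
```python
from h import *
s=st();shot('wrist','w5');st()
```

```text
{'t': 5.233, 'q': [0.11, -0.032, 1.759, -0.001, 1.414, -1.351], 'eef_pos': [516.541, 108.385, 162.563], 'ee_rot': [0.054, 0.999, -0.0, 0.0], 'ft_force': [0.411, 0.122, -1.253], 'grip_width': 40.31}
{'t': 5.283, 'q': [0.111, -0.031, 1.76, -0.001, 1.414, -1.351], 'eef_pos': [516.006, 108.528, 161.539], 'ee_rot': [0.054, 0.999, -0.001, -0.001], 'ft_force': [-0.049, -0.161, -1.05], 'grip_width': 41.47}
```

View pics/w5.png

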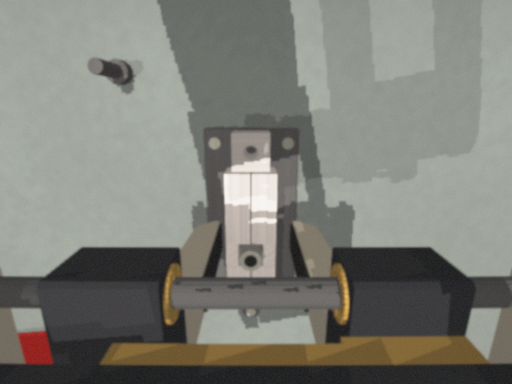

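The halves are shut with a thin straight seam. The fork hole is near (251,150) and the tube near (251,261). I'll measure both with masks.

Run:
```python
from h import *
im=np.load('pics/w5.npz')['im']
g=cv2.cvtColor(im,cv2.COLOR_RGB2GRAY)
def cen(u0,u1,v0,v1,thr):
    w=(thr-g[v0:v1,u0:u1].astype(float)).clip(0); n,l,stt,c=cv2.connectedComponentsWithStats((w>0).astype(np.uint8))
    for i in range(1,n):
        if stt[i,4]>5:
            m=(l==i)*w;Y,X=np.mgrid[v0:v1,u0:u1];print(stt[i].tolist(),((m*X).sum()/m.sum()).round(2),((m*Y).sum()/m.sum()).round(2))
print(g[144:158,240:264])
cen(240,262,142,160,100);print();cen(240,262,250,272,70)
o=cv2.resize(cv2.cvtColor(im,cv2.COLOR_RGB2BGR)[120:280,190:310],None,fx=3.7,fy=3.7,interpolation=cv2.INTER_CUBIC);cv2.imwrite('pics/w5c.png',o)
print(onz('w5',[(251,150)],50),onz('w5',[(251,260.5)],62))
```

```text
[[146 145 144 144 146 144 144 143 142 139 137 139 141 143 141 145 145 147
  146 146 146 145 144 149]
 [144 145 143 145 143 140 138 135 131 126 123 125 125 133 138 143 145 146
  147 145 147 146 147 150]
 [142 143 142 142 142 136 128 122 110 104 100 100 105 115 126 135 143 146
  145 146 145 146 148 152]
 [144 146 143 141 137 126 115 100  90  84  79  81  81  94 106 121 132 140
  145 145 146 146 148 155]
 [145 146 145 138 132 118 100  80  74  71  67  71  69  77  87 106 125 136
  144 146 147 147 147 156]
 [145 144 141 135 131 115  91  80  72  69  65  65  66  66  72  92 108 128
  142 145 145 143 146 153]
 [144 145 138 133 126 116  99  79  72  68  66  63  71  67  72  84 107 126
  141 143 142 146 147 156]
 [145 144 139 133 128 119 107  91  77  71  70  70  69  72  80  94 113 127
  138 141 145 147 144 155]
 [145 142 140 135 129 120 114 106  89  82  77  77  76  82  95 108 118 130
  137 144 147 147 149 158]
 [142 146 143 133 127 122 121 113 110  99  96  97  98 102 112 117 127 133
  138 144 146 144 147 152]
 [141 143 138 136 129 126 120 121 118 116 113 113 111 116 120 124 128 132
  139 144 145 145 147 152]
 [142 144 140 137 131 127 123 121 122 123 123 123 121 122 124 128 128 133
  139 142 146 146 144 144]
 [145 143 142 140 134 130 127 127 124 124 125 124 124 125 128 129 133 139
  142 145 144 145 147 148]
 [143 141 145 142 139 134 132 127 125 125 127 125 126 126 131 133 137 140
  144 145 148 148 156 168]]
[6, 5, 10, 7, 54] 250.7 149.6

[5, 6, 11, 10, 88] 250.25 260.84
[[479.80385647 108.14169037  50.        ]] [[586.57543372  96.21859276  62.        ]]
```

View pics/w5c.png

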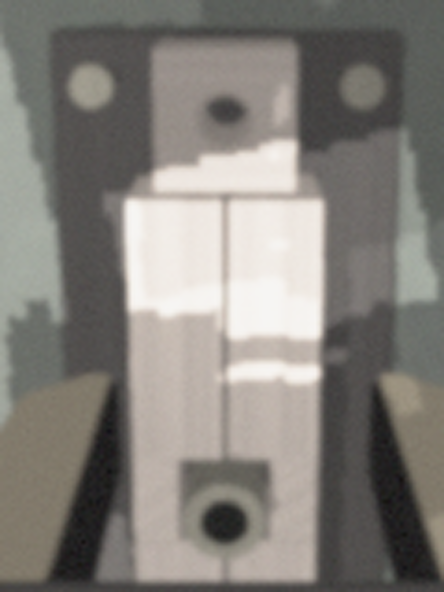

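The dark hole and its chamfer are centred near pixel (250.6,151), which puts the fork at about (480.8,108.4). The scene and side views agree within about 3 mm. Next is the pin block, viewed with the same orientation.

Run:
```python
from h import *
to(540,-310,194)
```

```text
tx -1.729 ty -10.338 tz -0.800 yaw 0.00 phi 83.78
```

step_arm(
  motion=[
    {"tx":-0.17,"ty":-1,"tz":-0.3,"yaw":0,"jaw":0.45},
    {"tx":-0.34,"ty":-2,"tz":-0.6,"yaw":0,"jaw":0.45},
    {"tx":-0.5,"ty":-3,"tz":-0.8,"yaw":0,"jaw":0.45},
    {"tx":-0.67,"ty":-4,"tz":-0.8,"yaw":0,"jaw":0.45},
    {"tx":-0.84,"ty":-5,"tz":-0.8,"yaw":0,"jaw":0.45},
    {"tx":-1.0,"ty":-6,"tz":-0.8,"yaw":0,"jaw":0.45},
    {"tx":-1.17,"ty":-7,"tz":-0.8,"yaw":0,"jaw":0.45},
    {"tx":-1.34,"ty":-8,"tz":-0.8,"yaw":0,"jaw":0.45},
    {"tx":-1.5,"ty":-9,"tz":-0.8,"yaw":0,"jaw":0.45},
    {"tx":-1.73,"ty":-10,"tz":-0.8,"yaw":0,"jaw":0.45},
  ],
)

```text
t: 6.12
eef_pos: [541.0, -297.5, 191.9]
ee_rot: [0.054, 0.999, 0.0, -0.002]
ft_force: [0.4, -0.0, 1.1]
grip_width: 42.1
```

step_arm(
  motion=[
    {"tx":0,"ty":-0.3,"tz":0,"yaw":0,"jaw":0.45},
    {"tx":0,"ty":-0.3,"tz":0,"yaw":0,"jaw":0.45},
    {"tx":0,"ty":-0.3,"tz":0,"yaw":0,"jaw":0.45},
    {"tx":0,"ty":-0.3,"tz":0,"yaw":0,"jaw":0.45},
  ],
)

```text
t: 6.45
eef_pos: [539.6, -307.7, 190.5]
ee_rot: [0.053, 0.999, 0.001, -0.003]
ft_force: [-0.2, -0.4, 0.5]
grip_width: 41.9
```

Run:
```python
from h import *
s=st();shot('wrist','w6');st()
```

```text
{'t': 6.45, 'q': [-0.6, 0.207, 1.455, -0.001, 1.486, -2.064], 'eef_pos': [539.642, -307.685, 190.547], 'ee_rot': [0.053, 0.999, 0.001, -0.003], 'ft_force': [-0.179, -0.441, 0.511], 'grip_width': 41.9}
{'t': 6.5, 'q': [-0.6, 0.206, 1.455, -0.001, 1.486, -2.064], 'eef_pos': [539.872, -307.497, 191.067], 'ee_rot': [0.053, 0.999, 0.001, -0.002], 'ft_force': [0.094, 0.12, 0.038], 'grip_width': 41.728}
```

View pics/w6.png

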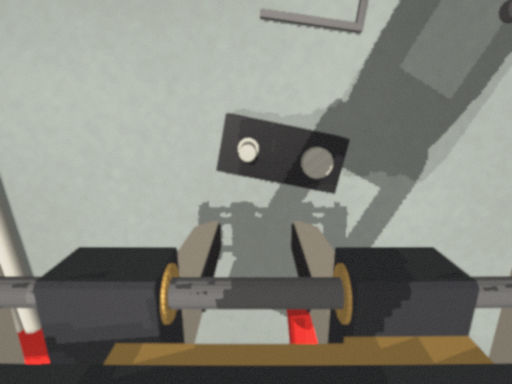

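Run:
```python
from h import *
im=np.load('pics/w6.npz')['im']
g=cv2.cvtColor(im,cv2.COLOR_RGB2GRAY)
print(g[134:166:1,232:264:1])
o=cv2.resize(cv2.cvtColor(im,cv2.COLOR_RGB2BGR)[100:200,200:360],None,fx=5,fy=5,interpolation=cv2.INTER_CUBIC);cv2.imwrite('pics/w6c.png',o)
```

```text
[[74 74 73 ... 62 59 64]
 [74 73 74 ... 61 60 63]
 [71 71 70 ... 63 55 56]
 ...
 [68 67 67 ... 54 54 53]
 [68 68 67 ... 53 53 56]
 [69 65 67 ... 56 54 57]]
```

View pics/w6c.png

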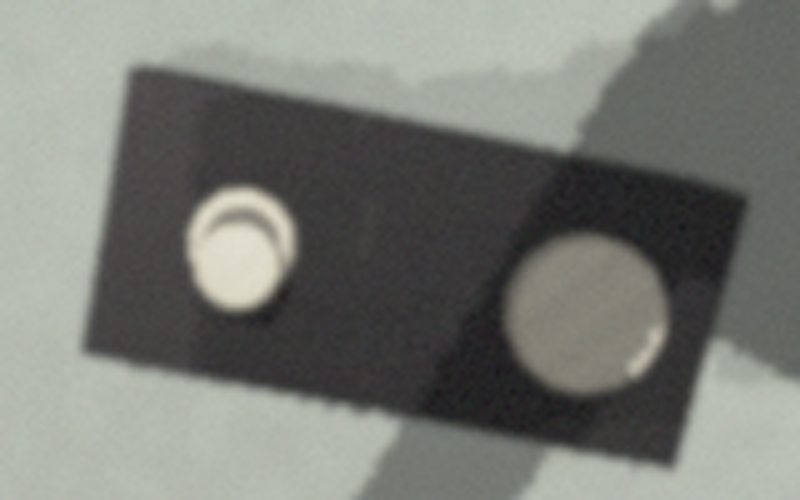

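The flange centre is near pixel (248.3,148.1) at z 49, and the grip top near (247.5,153.3) at z 83. The short pin is at about (317,163).

Run:
```python
from h import *
p=onz('w6',[(248.3,148.1)],49)[0];q=onz('w6',[(247.5,153.3)],83)[0];print(p,q)
print(onz('w6',[(317,162.5)],57))
s=manip.observe();print(s['eef_pos'])
to((p[0]+q[0])/2,(p[1]+q[1])/2,54,84)
```

```text
[ 503.64934074 -310.89473883   49.        ] [ 504.30686216 -310.98114604   83.        ]
[[ 524.5726835  -243.05180006   57.        ]]
[ 539.87245527 -307.49704961  191.06727243]
tx 0.866 ty -0.185 tz 3.431 yaw -0.08 phi 83.92
```

step_arm(
  motion=[
    {"tx":0.45,"ty":-0.1,"tz":0.5,"yaw":0,"jaw":0.45},
    {"tx":0.86,"ty":-0.18,"tz":1.0,"yaw":0,"jaw":0.45},
    {"tx":0.86,"ty":-0.18,"tz":1.7,"yaw":0,"jaw":0.45},
    {"tx":0.86,"ty":-0.18,"tz":2.4,"yaw":0,"jaw":0.45},
    {"tx":0.86,"ty":-0.18,"tz":2.8,"yaw":0,"jaw":0.45},
    {"tx":0.86,"ty":-0.18,"tz":3.2,"yaw":0,"jaw":0.45},
    {"tx":0.86,"ty":-0.18,"tz":3.42,"yaw":0,"jaw":0.45},
    {"tx":0.86,"ty":-0.18,"tz":3.42,"yaw":0,"jaw":0.45},
    {"tx":0.86,"ty":-0.18,"tz":3.42,"yaw":0,"jaw":0.45},
  ],
)

```text
t: 7.25
eef_pos: [504.5, -309.8, 54.7]
ee_rot: [0.052, 0.999, 0.001, -0.003]
ft_force: [0.3, -0.2, -0.1]
grip_width: 42.2
```

Run:
```python
from h import *
s=st();shot('scene','s7');shot('side','d7')
a=cv2.imread('pics/s7.png')[110:210,120:230];b=cv2.imread('pics/d7.png')[230:340,190:290]
o=np.zeros((440,860,3),np.uint8);o[:400,:440]=cv2.resize(a,None,fx=4,fy=4,interpolation=2);o[:440,450:850]=cv2.resize(b,None,fx=4,fy=4,interpolation=2)
cv2.imwrite('pics/c7.png',cv2.resize(o,None,fx=.92,fy=.92))
to(504.2,-310.8,54)
```

```text
{'t': 7.25, 'q': [-0.637, 0.25, 1.663, -0.001, 1.234, -2.102], 'eef_pos': [504.52, -309.801, 54.689], 'ee_rot': [0.052, 0.999, 0.001, -0.003], 'ft_force': [0.252, -0.154, -0.055], 'grip_width': 42.182}
tx 0.028 ty 0.001 tz 0.052 yaw 0.00 phi 83.96
```

View pics/c7.png

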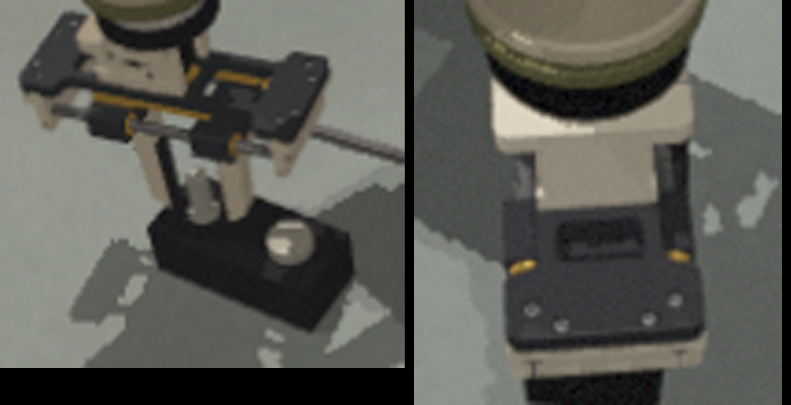

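The pin stands between the open fingers in the scene view. I'll close on it.

step_arm(
  motion=[
    {"tx":0.02,"ty":0,"tz":0,"yaw":0,"jaw":0.3},
    {"tx":0.02,"ty":0,"tz":0,"yaw":0,"jaw":0.22},
    {"tx":0.02,"ty":0,"tz":0,"yaw":0,"jaw":0.1},
    {"tx":0.02,"ty":0,"tz":0,"yaw":0,"jaw":0.05},
    {"tx":0.02,"ty":0,"tz":0,"yaw":0,"jaw":0},
    {"tx":0.02,"ty":0,"tz":0,"yaw":0,"jaw":0},
    {"tx":0.02,"ty":0,"tz":0,"yaw":0,"jaw":0},
  ],
)

```text
t: 7.93
eef_pos: [504.7, -311.1, 56.4]
ee_rot: [0.053, 0.999, 0.0, -0.001]
ft_force: [0.2, 0.4, 3.1]
grip_width: 15.3
```

step_arm(
  motion=[
    {"tx":0,"ty":0,"tz":-0.2,"yaw":0,"jaw":0},
    {"tx":0,"ty":0,"tz":-0.5,"yaw":0,"jaw":0},
    {"tx":0,"ty":0,"tz":-0.9,"yaw":0,"jaw":0},
    {"tx":0,"ty":0,"tz":-1.3,"yaw":0,"jaw":0},
    {"tx":0,"ty":0,"tz":-1.7,"yaw":0,"jaw":0},
    {"tx":0,"ty":0,"tz":-2.1,"yaw":0,"jaw":0},
    {"tx":0,"ty":0,"tz":-2.5,"yaw":0,"jaw":0},
    {"tx":0,"ty":0,"tz":-2.5,"yaw":0,"jaw":0},
  ],
)

```text
t: 8.6
eef_pos: [506.8, -312.3, 161.6]
ee_rot: [0.053, 0.999, -0.002, 0.001]
ft_force: [0.8, 0.9, -0.5]
grip_width: 15.0
```

Run:
```python
from h import *
s=st();shot('scene','s8');shot('wrist','w8')
a=cv2.imread('pics/s8.png')[90:210,120:230]
cv2.imwrite('pics/c8.png',cv2.resize(a,None,fx=4.5,fy=4.5,interpolation=2))
to(490,107,150,84)
```

```text
{'t': 8.6, 'q': [-0.638, 0.146, 1.576, -0.001, 1.415, -2.103], 'eef_pos': [506.766, -312.31, 161.578], 'ee_rot': [0.053, 0.999, -0.002, 0.001], 'ft_force': [0.841, 0.905, -0.519], 'grip_width': 15.042}
tx 1.484 ty 10.360 tz 0.180 yaw -0.05 phi 83.95
```

View pics/c8.png

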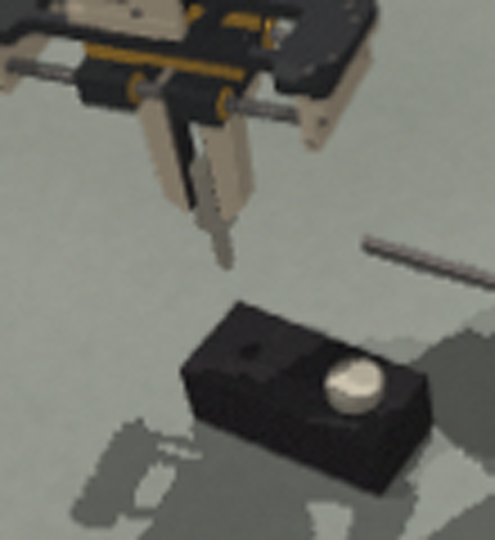

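View pics/w8.png

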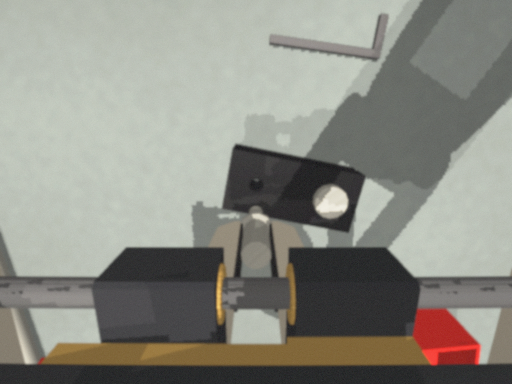

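The pin is held upright, its block hole at (256,184) is empty, and the short pin has not moved. Next I'll carry it above the fork.

step_arm(
  motion=[
    {"tx":0.15,"ty":0.9,"tz":0,"yaw":0,"jaw":0},
    {"tx":0.3,"ty":1.8,"tz":0,"yaw":0,"jaw":0},
    {"tx":0.45,"ty":2.8,"tz":0,"yaw":0,"jaw":0},
    {"tx":0.6,"ty":3.8,"tz":0,"yaw":0,"jaw":0},
    {"tx":0.75,"ty":4.8,"tz":0,"yaw":0,"jaw":0},
    {"tx":0.9,"ty":5.8,"tz":0,"yaw":0,"jaw":0},
    {"tx":1.05,"ty":6.8,"tz":0,"yaw":0,"jaw":0},
    {"tx":1.2,"ty":7.8,"tz":0,"yaw":0,"jaw":0},
    {"tx":1.35,"ty":8.8,"tz":0.1,"yaw":0,"jaw":0},
    {"tx":1.5,"ty":9.7,"tz":0.2,"yaw":0,"jaw":0},
  ],
)

```text
t: 9.53
eef_pos: [485.3, 83.1, 148.1]
ee_rot: [0.053, 0.999, -0.0, -0.001]
ft_force: [0.5, -0.9, -1.4]
grip_width: 15.1
```

Run:
```python
from h import *
s=st()
to(482,107.5,125,84)
```

```text
{'t': 9.533, 'q': [0.066, -0.117, 1.867, -0.0, 1.394, -1.4], 'eef_pos': [485.333, 83.066, 148.066], 'ee_rot': [0.053, 0.999, -0.0, -0.001], 'ft_force': [0.488, -0.896, -1.41], 'grip_width': 15.133}
tx 0.146 ty 0.599 tz 0.576 yaw -0.03 phi 83.97
```

step_arm(
  motion=[
    {"tx":0.08,"ty":0.3,"tz":0.2,"yaw":0,"jaw":0},
    {"tx":0.15,"ty":0.6,"tz":0.5,"yaw":0,"jaw":0},
    {"tx":0.15,"ty":0.6,"tz":0.8,"yaw":0,"jaw":0},
    {"tx":0.15,"ty":0.6,"tz":0.92,"yaw":0,"jaw":0},
    {"tx":0.15,"ty":0.6,"tz":0.92,"yaw":0,"jaw":0},
    {"tx":0.15,"ty":0.6,"tz":0.92,"yaw":0,"jaw":0},
  ],
)

```text
t: 10.03
eef_pos: [481.4, 106.6, 110.6]
ee_rot: [0.053, 0.999, -0.001, -0.002]
ft_force: [-0.4, -0.3, -1.1]
grip_width: 15.6
```

Run:
```python
from h import *
s=st();
for n in('scene','side','wrist'): shot(n,n+'9')
a=cv2.imread('pics/scene9.png')[135:225,295:375];b=cv2.imread('pics/side9.png')[70:180,160:240]
cv2.imwrite('pics/c9a.png',cv2.resize(a,None,fx=6,fy=6,interpolation=2))
cv2.imwrite('pics/c9b.png',cv2.resize(b,None,fx=5,fy=5,interpolation=2))
c=cv2.imread('pics/wrist9.png')[130:290,180:330];cv2.imwrite('pics/c9c.png',cv2.resize(c,None,fx=3.7,fy=3.7,interpolation=2))
```

```text
{'t': 10.033, 'q': [0.114, -0.077, 1.901, -0.001, 1.322, -1.35], 'eef_pos': [481.401, 106.557, 110.61], 'ee_rot': [0.053, 0.999, -0.001, -0.002], 'ft_force': [-0.38, -0.296, -1.1], 'grip_width': 15.579}
```

View pics/c9a.png

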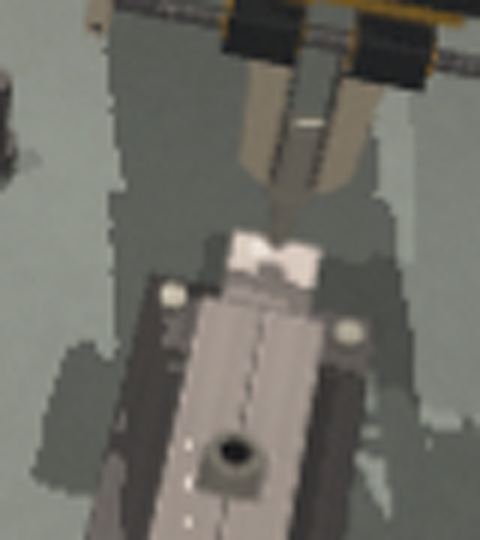

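View pics/c9b.png

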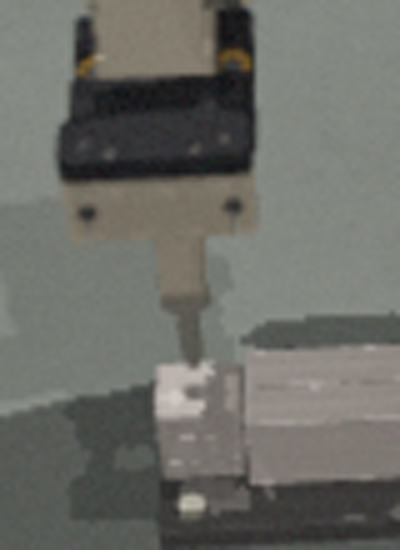

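View pics/c9c.png

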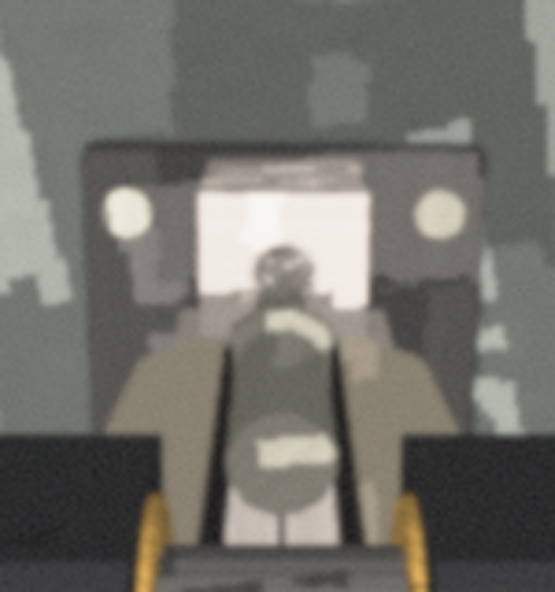

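The scene crop shows the shank centre near (283,215), just above the fork top. The side crop shows it near (188,330), ending at (195,360). The wrist crop shows the tip near (284,265). I'll measure the shank against the vertical line above the hole in each view.

Run:
```python
from h import *
for z in (66,75,85,95,98):
    a=(proj('scene9',[[481,107.8,z]])[0]-[295,135]+.5)*6-.5
    b=(proj('side9',[[484.2,106.6,z]])[0]-[160,70]+.5)*5-.5
    # sensitivity
    a2=(proj('scene9',[[481,108.8,z]])[0]-[295,135]+.5)*6-.5
    b2=(proj('side9',[[485.2,106.6,z]])[0]-[160,70]+.5)*5-.5
    print(z,a.round(1),b.round(1),(a2-a).round(1),(b2-b).round(1))
def prof(fn,rows,u0,u1):
    g=cv2.cvtColor(cv2.imread('pics/'+fn+'.png'),cv2.COLOR_BGR2GRAY)
    for r in rows: print(r,g[r,u0:u1].tolist())
prof('scene9',range(164,178),334,352)
print()
prof('side9',range(128,146),188,208)
```

```text
66 [277.  246.8] [194.3 363.6] [2.4 0.3] [ 2.3 -0.3]
75 [280.5 232.4] [192.6 347.6] [2.5 0.3] [ 2.3 -0.3]
85 [284.4 216. ] [190.7 329.6] [2.5 0.3] [ 2.3 -0.3]
95 [288.4 199.5] [188.8 311.3] [2.5 0.3] [ 2.3 -0.3]
98 [289.6 194.4] [188.2 305.8] [2.5 0.3] [ 2.3 -0.3]
164 [94, 94, 96, 107, 114, 103, 72, 86, 91, 93, 92, 92, 83, 82, 105, 115, 116, 115]
165 [94, 94, 93, 95, 101, 98, 82, 88, 92, 93, 93, 90, 76, 78, 106, 115, 115, 113]
166 [93, 93, 93, 94, 91, 90, 93, 93, 93, 93, 93, 91, 86, 97, 113, 113, 108, 98]
167 [94, 94, 94, 95, 93, 90, 93, 95, 95, 94, 94, 94, 95, 94, 99, 98, 94, 93]
168 [94, 95, 95, 94, 94, 93, 90, 93, 95, 95, 95, 95, 93, 92, 95, 93, 95, 94]
169 [95, 95, 96, 95, 95, 93, 86, 89, 91, 92, 92, 94, 93, 94, 94, 94, 94, 92]
170 [95, 95, 94, 95, 95, 90, 85, 90, 92, 92, 94, 94, 94, 95, 94, 94, 94, 95]
171 [95, 95, 95, 95, 95, 92, 86, 90, 91, 92, 93, 94, 95, 95, 95, 95, 94, 94]
172 [101, 95, 95, 96, 94, 91, 88, 92, 92, 91, 92, 95, 94, 95, 93, 95, 94, 94]
173 [136, 129, 120, 118, 103, 94, 89, 92, 91, 92, 94, 94, 96, 94, 96, 94, 95, 94]
174 [187, 200, 186, 185, 154, 120, 88, 91, 9
[... 1431 characters left out ...]
19, 121, 121, 122, 118, 93, 88, 87, 87, 101, 121, 119, 122, 121, 119, 123, 136]
140 [120, 123, 121, 120, 122, 120, 120, 121, 103, 90, 87, 87, 99, 119, 120, 119, 119, 121, 122, 135]
141 [121, 122, 121, 124, 119, 120, 117, 120, 109, 89, 86, 86, 107, 121, 125, 120, 121, 122, 122, 137]
142 [124, 122, 122, 121, 127, 127, 128, 139, 135, 116, 88, 97, 149, 152, 146, 121, 118, 117, 122, 127]
143 [121, 121, 123, 151, 172, 175, 177, 178, 176, 154, 121, 137, 176, 177, 135, 113, 116, 114, 112, 109]
144 [122, 121, 123, 153, 178, 180, 181, 182, 183, 177, 176, 176, 183, 179, 168, 118, 114, 112, 116, 109]
145 [122, 121, 122, 150, 178, 181, 182, 181, 179, 181, 182, 180, 177, 137, 129, 115, 113, 136, 136, 127]
```

Run:
```python
from h import *
g=cv2.cvtColor(cv2.imread('pics/wrist9.png'),cv2.COLOR_BGR2GRAY)
for r in(190,196,200,204,208): print(r,g[r,228:286].tolist())
print('cols')
for c in(245,257): print(c,g[168:222,c].tolist())
s=cv2.cvtColor(cv2.imread('pics/scene9.png'),cv2.COLOR_BGR2GRAY)[135:185,315:365]
s=np.clip((s.astype(float)-70)*5,0,255).astype(np.uint8)
cv2.imwrite('pics/c9d.png',cv2.resize(s,None,fx=10,fy=10,interpolation=cv2.INTER_NEAREST))
```

```text
190 [116, 114, 114, 113, 136, 182, 225, 236, 237, 238, 238, 238, 238, 238, 239, 238, 238, 238, 241, 243, 245, 245, 245, 246, 245, 246, 245, 241, 239, 239, 238, 239, 238, 238, 239, 238, 239, 239, 238, 239, 238, 238, 237, 238, 238, 238, 239, 239, 238, 238, 231, 203, 153, 120, 117, 114, 117, 114]
196 [113, 113, 112, 113, 129, 170, 220, 233, 236, 235, 236, 235, 236, 235, 236, 236, 236, 237, 238, 239, 242, 243, 242, 238, 230, 218, 206, 192, 184, 184, 193, 206, 218, 226, 232, 235, 236, 236, 237, 236, 237, 237, 237, 237, 238, 237, 238, 238, 238, 237, 228, 190, 142, 116, 112, 118, 117, 116]
200 [113, 113, 114, 112, 127, 175, 220, 233, 236, 236, 235, 236, 235, 237, 236, 236, 236, 236, 234, 231, 218, 192, 161, 155, 164, 163, 153, 147, 153, 165, 170, 177, 185, 187, 183, 197, 215, 229, 234, 236, 237, 237, 237, 238, 237, 237, 237, 237, 237, 237, 227, 191, 141, 119, 111, 113, 111, 117]
204 [114, 115, 113, 108, 125, 170, 219, 232, 235, 235, 235, 235, 236, 235, 236, 236, 235, 236, 231, 222, 200, 165, 151, 164, 165, 157, 144, 138, 133, 133, 130, 132, 134, 140, 145, 160, 191, 222, 232, 237, 237, 236, 
[... 208 characters left out ...]
 121, 118, 116, 118, 113, 116, 118, 130, 150, 167, 187, 211, 225, 227, 225, 222, 230, 235, 235, 236, 237, 237, 236, 234, 224, 170, 105, 75, 79, 80, 81, 83]
cols
245 [76, 67, 66, 74, 90, 113, 129, 145, 153, 157, 166, 161, 155, 172, 213, 231, 237, 237, 237, 236, 236, 237, 238, 239, 241, 242, 241, 240, 237, 235, 236, 236, 236, 236, 235, 235, 236, 236, 234, 226, 201, 181, 172, 168, 159, 153, 148, 137, 125, 119, 122, 123, 124, 125]
257 [79, 68, 65, 75, 94, 121, 153, 174, 169, 162, 163, 166, 165, 183, 218, 234, 239, 237, 235, 236, 236, 237, 239, 239, 238, 237, 233, 219, 184, 147, 137, 144, 165, 178, 171, 146, 133, 125, 122, 120, 118, 112, 109, 106, 115, 147, 189, 205, 203, 200, 185, 155, 130, 123]
```

View pics/c9d.png

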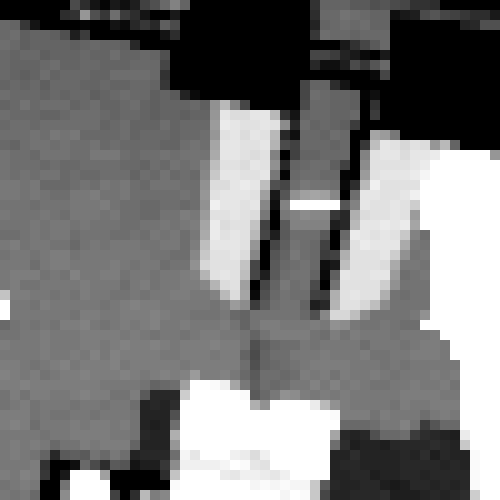

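In the wrist view the lug edges centre on column 256.2, and the hole ring and the flange centre on the same column, so y is aligned to about 0.3 mm. The side view says x needs about +0.6 mm. I'll descend gently and watch the force.

step_arm(
  motion=[
    {"tx":-0.01,"ty":0,"tz":0.1,"yaw":0,"jaw":0},
    {"tx":-0.01,"ty":0,"tz":0.2,"yaw":0,"jaw":0},
    {"tx":-0.01,"ty":0,"tz":0.3,"yaw":0,"jaw":0},
    {"tx":-0.01,"ty":0,"tz":0.38,"yaw":0,"jaw":0},
    {"tx":-0.01,"ty":0,"tz":0.45,"yaw":0,"jaw":0},
    {"tx":-0.01,"ty":0,"tz":0.45,"yaw":0,"jaw":0},
  ],
)

```text
t: 10.68
eef_pos: [482.2, 106.7, 93.0]
ee_rot: [0.053, 0.999, -0.0, -0.001]
ft_force: [-0.2, -0.1, 0.2]
grip_width: 15.6
```

step_arm(
  motion=[
    {"tx":0,"ty":0,"tz":0.06,"yaw":0,"jaw":0},
    {"tx":0,"ty":0,"tz":0.12,"yaw":0,"jaw":0},
    {"tx":0,"ty":0,"tz":0.18,"yaw":0,"jaw":0},
    {"tx":0,"ty":0,"tz":0.18,"yaw":0,"jaw":0},
  ],
)

```text
t: 11.02
eef_pos: [481.9, 106.7, 85.2]
ee_rot: [0.053, 0.999, -0.0, -0.002]
ft_force: [-0.6, 0.5, -0.7]
grip_width: 15.3
```

Run:
```python
from h import *
s=st();
for n in('scene','side'): shot(n,n+'10')
a=cv2.imread('pics/scene10.png')[135:225,295:375];b=cv2.imread('pics/side10.png')[80:170,160:240]
cv2.imwrite('pics/c10.png',np.hstack([cv2.resize(a,None,fx=5,fy=5,interpolation=2),cv2.resize(b,None,fx=5,fy=5,interpolation=2)]))
```

```text
{'t': 11.017, 'q': [0.114, -0.048, 1.922, -0.0, 1.271, -1.35], 'eef_pos': [481.879, 106.67, 85.195], 'ee_rot': [0.053, 0.999, -0.0, -0.002], 'ft_force': [-0.647, 0.529, -0.719], 'grip_width': 15.273}
```

View pics/c10.png

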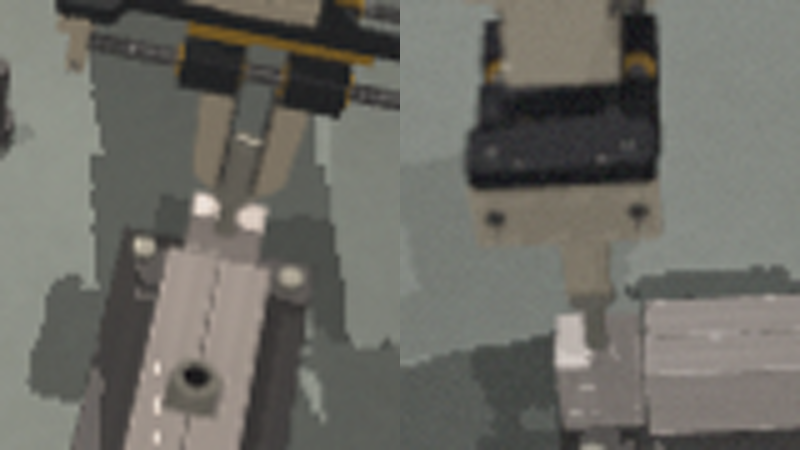

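The shank appears to have entered the upper lug without force. I'll keep lowering it in small steps.

step_arm(
  motion=[
    {"tx":0,"ty":0,"tz":0.06,"yaw":0,"jaw":0},
    {"tx":0,"ty":0,"tz":0.12,"yaw":0,"jaw":0},
    {"tx":0,"ty":0,"tz":0.18,"yaw":0,"jaw":0},
    {"tx":0,"ty":0,"tz":0.18,"yaw":0,"jaw":0},
  ],
)

```text
t: 11.45
eef_pos: [481.8, 106.7, 77.9]
ee_rot: [0.053, 0.999, -0.0, -0.002]
ft_force: [1.0, -0.6, -0.8]
grip_width: 15.3
```

step_arm(
  motion=[
    {"tx":0,"ty":0,"tz":0.06,"yaw":0,"jaw":0},
    {"tx":0,"ty":0,"tz":0.12,"yaw":0,"jaw":0},
    {"tx":0,"ty":0,"tz":0.18,"yaw":0,"jaw":0},
    {"tx":0,"ty":0,"tz":0.22,"yaw":0,"jaw":0},
    {"tx":0,"ty":0,"tz":0.22,"yaw":0,"jaw":0},
  ],
)

```text
t: 11.87
eef_pos: [481.7, 106.7, 68.7]
ee_rot: [0.053, 0.999, -0.0, -0.002]
ft_force: [1.2, 0.0, -1.3]
grip_width: 15.8
```

step_arm(
  motion=[
    {"tx":0,"ty":0,"tz":0.05,"yaw":0,"jaw":0},
    {"tx":0,"ty":0,"tz":0.1,"yaw":0,"jaw":0},
    {"tx":0,"ty":0,"tz":0.14,"yaw":0,"jaw":0},
    {"tx":0,"ty":0,"tz":0.17,"yaw":0,"jaw":0},
    {"tx":0,"ty":0,"tz":0.17,"yaw":0,"jaw":0},
  ],
)

```text
t: 12.28
eef_pos: [481.7, 106.7, 61.7]
ee_rot: [0.053, 0.999, -0.0, -0.002]
ft_force: [1.4, 1.3, -2.3]
grip_width: 15.2
```

step_arm(
  motion=[
    {"tx":0,"ty":0,"tz":0.025,"yaw":0,"jaw":0},
    {"tx":0,"ty":0,"tz":0.05,"yaw":0,"jaw":0},
    {"tx":0,"ty":0,"tz":0.05,"yaw":0,"jaw":0},
  ],
)

```text
t: 12.53
eef_pos: [482.0, 106.7, 61.3]
ee_rot: [0.053, 0.999, -0.0, -0.002]
ft_force: [-6.6, -0.9, 13.0]
grip_width: 15.1
```

The force rose to 13 N at TCP z 61.3, which matches the expected seated height. I'll check in the pictures before letting go.

Run:
```python
from h import *
s=st();
for n in('scene','side'): shot(n,n+'11')
a=cv2.imread('pics/scene11.png')[135:225,295:375];b=cv2.imread('pics/side11.png')[90:180,160:240]
cv2.imwrite('pics/c11.png',np.hstack([cv2.resize(a,None,fx=5,fy=5,interpolation=2),cv2.resize(b,None,fx=5,fy=5,interpolation=2)]))
```

```text
{'t': 12.533, 'q': [0.114, -0.016, 1.939, -0.0, 1.223, -1.35], 'eef_pos': [482.034, 106.708, 61.274], 'ee_rot': [0.053, 0.999, -0.0, -0.002], 'ft_force': [-6.632, -0.87, 12.981], 'grip_width': 15.082}
```

View pics/c11.png

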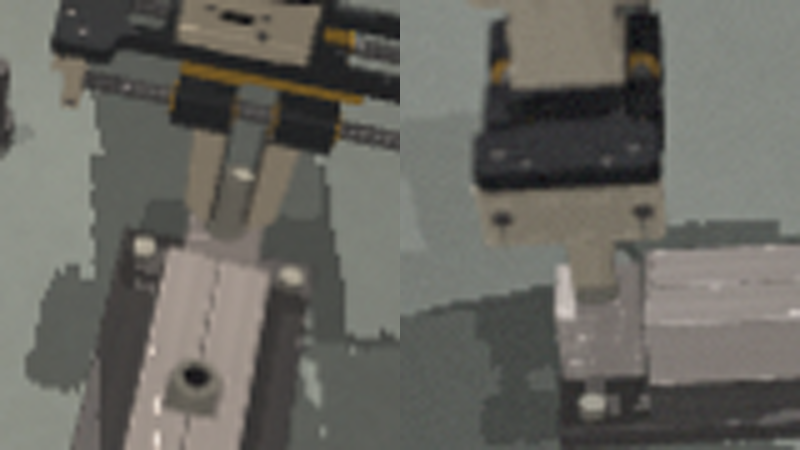

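step_arm(
  motion=[
    {"tx":0,"ty":0,"tz":0.04,"yaw":0,"jaw":0},
    {"tx":0,"ty":0,"tz":0.06,"yaw":0,"jaw":0},
    {"tx":0,"ty":0,"tz":0.06,"yaw":0,"jaw":0},
  ],
)

```text
t: 12.88
eef_pos: [482.2, 106.7, 61.3]
ee_rot: [0.053, 0.999, -0.001, -0.002]
ft_force: [-10.4, -2.5, 24.1]
grip_width: 15.5
```

It is firmly seated: 24 N with no further travel. I'll release and lift.

step_arm(
  motion=[
    {"tx":0,"ty":0,"tz":0,"yaw":0,"jaw":0.1},
    {"tx":0,"ty":0,"tz":0,"yaw":0,"jaw":0.3},
    {"tx":0,"ty":0,"tz":0,"yaw":0,"jaw":0.5},
    {"tx":0,"ty":0,"tz":0,"yaw":0,"jaw":0.5},
    {"tx":0,"ty":0,"tz":0,"yaw":0,"jaw":0.5},
    {"tx":0,"ty":0,"tz":-0.4,"yaw":0,"jaw":0.5},
    {"tx":0,"ty":0,"tz":-1,"yaw":0,"jaw":0.6},
    {"tx":-0.1,"ty":0,"tz":-1.8,"yaw":0,"jaw":0.8},
    {"tx":-0.5,"ty":0,"tz":-2.5,"yaw":0,"jaw":0.9},
    {"tx":-0.9,"ty":0,"tz":-2.5,"yaw":0,"jaw":0.9},
  ],
)

```text
t: 13.72
eef_pos: [522.0, 103.5, 167.9]
ee_rot: [0.053, 0.999, 0.0, 0.003]
ft_force: [1.0, -0.2, 1.4]
grip_width: 68.5
```

Run:
```python
from h import *
s=st();
for n in('scene','side','wrist'): shot(n,n+'12')
a=cv2.imread('pics/scene12.png')[150:240,295:375];b=cv2.imread('pics/side12.png')[90:180,160:240]
cv2.imwrite('pics/c12.png',np.hstack([cv2.resize(a,None,fx=5,fy=5,interpolation=2),cv2.resize(b,None,fx=5,fy=5,interpolation=2)]))
```

```text
{'t': 13.717, 'q': [0.1, -0.03, 1.747, -0.001, 1.418, -1.365], 'eef_pos': [522.011, 103.468, 167.881], 'ee_rot': [0.053, 0.999, 0.0, 0.003], 'ft_force': [0.989, -0.248, 1.427], 'grip_width': 68.525}
```

View pics/c12.png

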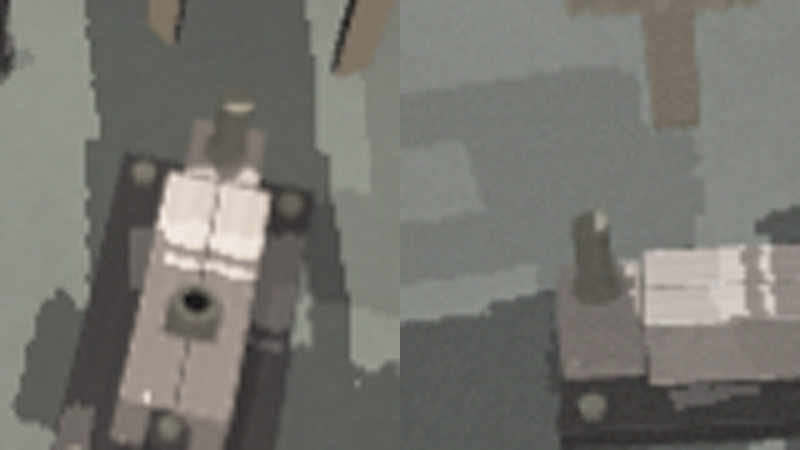

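View pics/wrist12.png

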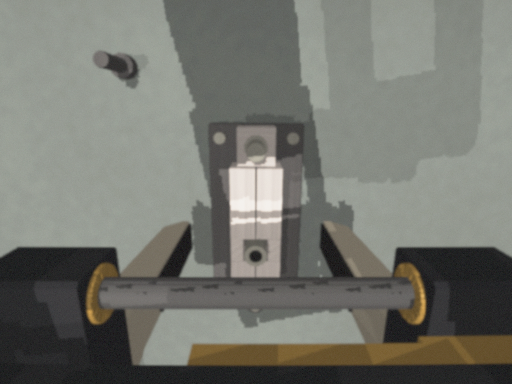

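The pin stands upright with its flange on the fork, and the halves are still shut. The wrist view shows the flange at (256,150). Next is the squeeze spot, 45 mm from the pin along the seam, at about (526.6,101.8).

Run:
```python
from h import *
to(526.6,101.8,20,83.9)
```

```text
tx -0.202 ty -0.002 tz 3.531 yaw -0.01 phi 83.89
```

step_arm(
  motion=[
    {"tx":-0.1,"ty":0,"tz":0.3,"yaw":0,"jaw":0.9},
    {"tx":-0.15,"ty":0,"tz":0.8,"yaw":0,"jaw":0.9},
    {"tx":-0.15,"ty":0,"tz":1.4,"yaw":0,"jaw":0.9},
    {"tx":-0.15,"ty":0,"tz":2.0,"yaw":0,"jaw":0.9},
    {"tx":-0.15,"ty":0,"tz":2.3,"yaw":0,"jaw":0.9},
    {"tx":-0.15,"ty":0,"tz":2.3,"yaw":0,"jaw":0.9},
  ],
)

```text
t: 14.37
eef_pos: [520.5, 101.8, 64.0]
ee_rot: [0.053, 0.999, -0.001, -0.006]
ft_force: [0.1, -0.1, -0.1]
grip_width: 83.7
```

Run:
```python
from h import *
s=st();
shot('scene','scene13')
a=cv2.imread('pics/scene13.png')[120:240,275:395]
cv2.imwrite('pics/c13.png',cv2.resize(a,None,fx=5,fy=5,interpolation=2))
to(526.6,101.8,20,84)
```

```text
{'t': 14.367, 'q': [0.097, 0.087, 1.828, -0.001, 1.239, -1.367], 'eef_pos': [520.48, 101.796, 64.024], 'ee_rot': [0.053, 0.999, -0.001, -0.006], 'ft_force': [0.068, -0.101, -0.064], 'grip_width': 83.749}
tx -0.121 ty 0.011 tz 1.163 yaw -0.11 phi 83.89
```

View pics/c13.png

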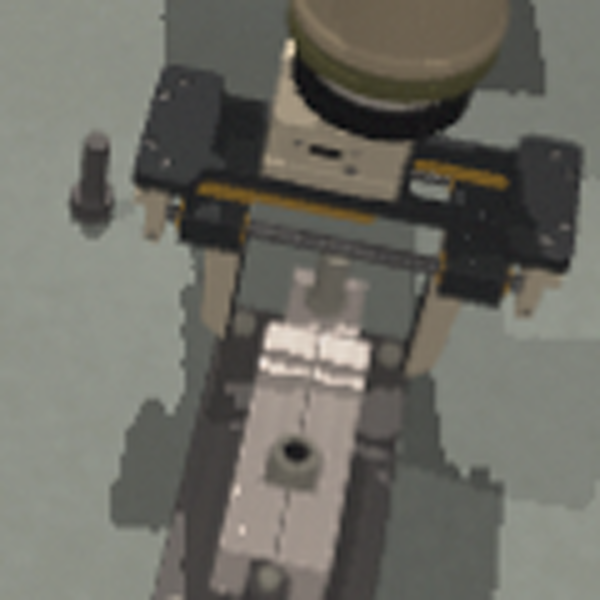

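The fingers straddle the halves with room on both sides, and the pin is clear. I'll descend.

step_arm(
  motion=[
    {"tx":-0.08,"ty":0,"tz":0.1,"yaw":0,"jaw":0.9},
    {"tx":-0.13,"ty":0,"tz":0.4,"yaw":0,"jaw":0.9},
    {"tx":-0.13,"ty":0,"tz":0.7,"yaw":0,"jaw":0.9},
    {"tx":-0.13,"ty":0,"tz":0.95,"yaw":0,"jaw":0.9},
    {"tx":-0.13,"ty":0,"tz":1.05,"yaw":0,"jaw":0.9},
    {"tx":-0.13,"ty":0,"tz":1.1,"yaw":0,"jaw":0.9},
    {"tx":-0.13,"ty":0,"tz":1.1,"yaw":0,"jaw":0.9},
  ],
)

```text
t: 15.0
eef_pos: [526.4, 101.3, 21.8]
ee_rot: [0.053, 0.999, -0.001, -0.005]
ft_force: [0.5, -0.3, 0.1]
grip_width: 83.7
```

Run:
```python
from h import *
s=st();
shot('scene','scene14');shot('side','side14');shot('wrist','wrist14')
a=cv2.imread('pics/scene14.png')[130:230,285:385];b=cv2.imread('pics/side14.png')[85:185,165:265]
cv2.imwrite('pics/c14.png',np.hstack([cv2.resize(a,None,fx=4,fy=4,interpolation=2),cv2.resize(b,None,fx=4,fy=4,interpolation=2)]))
to(526.6,101.8,20,84)
```

```text
{'t': 15.0, 'q': [0.095, 0.158, 1.836, -0.001, 1.157, -1.369], 'eef_pos': [526.425, 101.303, 21.761], 'ee_rot': [0.053, 0.999, -0.001, -0.005], 'ft_force': [0.454, -0.304, 0.108], 'grip_width': 83.707}
tx 0.021 ty 0.008 tz 0.076 yaw -0.11 phi 83.89
```

View pics/c14.png

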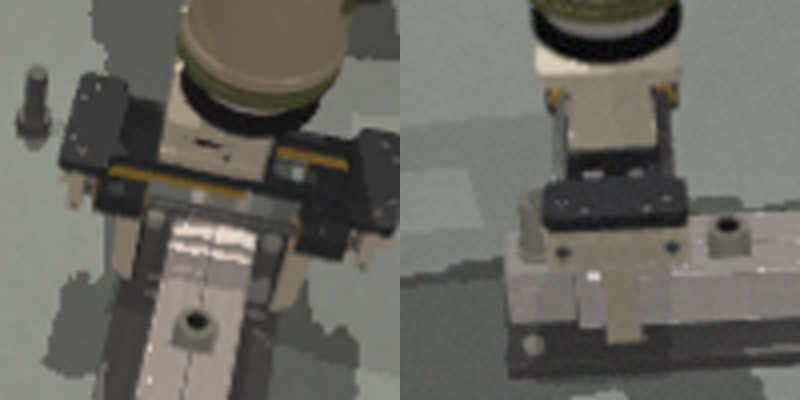

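View pics/wrist14.png

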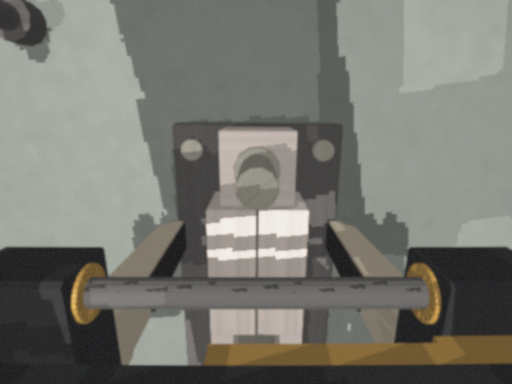

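The fingers stand on either side of the shut halves. The seam at column 257 lies midway between the fingers and the pin is clear of the gripper. I'll close the gripper.

step_arm(
  motion=[
    {"tx":0,"ty":0,"tz":0,"yaw":0,"jaw":0.75},
    {"tx":0,"ty":0,"tz":0,"yaw":0,"jaw":0.65},
    {"tx":0,"ty":0,"tz":0,"yaw":0,"jaw":0.58},
    {"tx":0,"ty":0,"tz":0,"yaw":0,"jaw":0.54},
    {"tx":0,"ty":0,"tz":0,"yaw":0,"jaw":0.5},
    {"tx":0,"ty":0,"tz":0,"yaw":0,"jaw":0.3},
    {"tx":0,"ty":0,"tz":0,"yaw":0,"jaw":0},
    {"tx":0,"ty":0,"tz":0,"yaw":0,"jaw":0},
  ],
)

```text
t: 15.82
eef_pos: [527.5, 101.8, 23.2]
ee_rot: [0.053, 0.999, -0.001, -0.004]
ft_force: [0.5, 3.2, 1.2]
grip_width: 50.9
```

step_arm(
  motion=[
    {"tx":0,"ty":0,"tz":0,"yaw":0,"jaw":0},
    {"tx":0,"ty":0,"tz":0,"yaw":0,"jaw":0},
    {"tx":0,"ty":0,"tz":0,"yaw":0,"jaw":0},
    {"tx":0,"ty":0,"tz":0,"yaw":0,"jaw":0},
    {"tx":0,"ty":0,"tz":0,"yaw":0,"jaw":0},
    {"tx":0,"ty":0,"tz":0,"yaw":0,"jaw":0},
  ],
)

```text
t: 16.32
eef_pos: [527.5, 101.8, 23.1]
ee_rot: [0.053, 0.999, -0.0, -0.004]
ft_force: [-0.4, 1.8, 0.1]
grip_width: 50.4
```

Run:
```python
from h import *
shot('scene','scene15');shot('side','side15');shot('wrist','wrist15');s=st();
a=cv2.imread('pics/scene15.png')[130:230,285:385];b=cv2.imread('pics/side15.png')[85:185,165:265]
cv2.imwrite('pics/c15.png',np.hstack([cv2.resize(a,None,fx=4,fy=4,interpolation=2),cv2.resize(b,None,fx=4,fy=4,interpolation=2)]))
```

```text
{'t': 16.467, 'q': [0.095, 0.156, 1.835, 0.0, 1.157, -1.369], 'eef_pos': [527.51, 101.791, 23.125], 'ee_rot': [0.053, 0.999, -0.001, -0.004], 'ft_force': [-0.416, 2.638, 0.423], 'grip_width': 50.551}
```

View pics/c15.png

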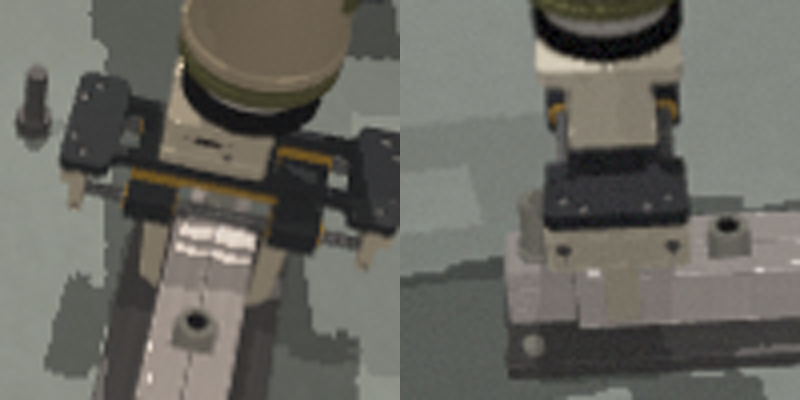

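View pics/wrist15.png

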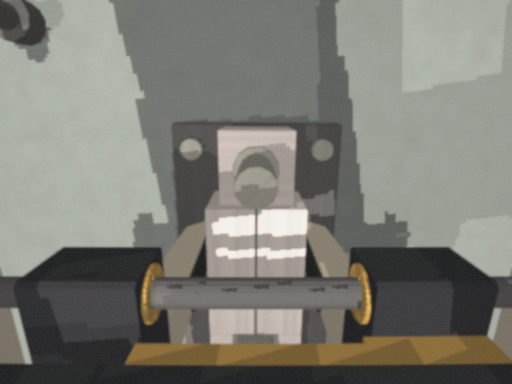

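View pics/side15.png

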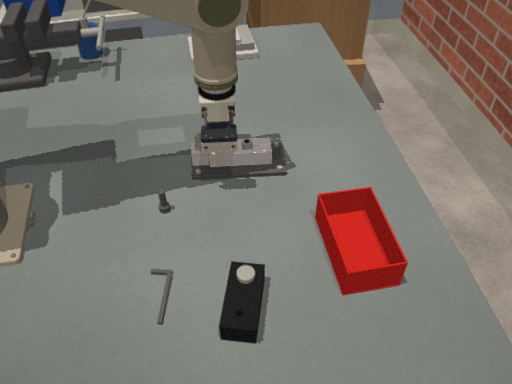

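The fingers hold the halves at 50.6 mm from outside to outside, the seam is closed, and the pin stands at (256,170) in the wrist view. The short pin, bin, hex key and screw are where they were. One last check is the pin's height, from the two views taken after release.

Run:
```python
from h import *
a=((238+.5)/5-.5+295,(106+.5)/5-.5+150);b=((193+.5)/5-.5+160,(221+.5)/5-.5+90)
oa,da=ray('scene12',a);ob,db=ray('side12',b)
s=np.linalg.lstsq(np.c_[da[0],-db[0]],ob-oa,rcond=None)[0]
x,y=oa+da[0]*s[0],ob+db[0]*s[1];print(x.round(1),y.round(1),'expect z 88 (bias ~+1.3)')
```

```text
[485.3 107.8  89. ] [485.6 107.6  88.8] expect z 88 (bias ~+1.3)
```

The pin top is at 89 mm, against 88 mm expected when home, and this pair of cameras reads about 1 mm high. I'm handing in while still squeezing.

Run:
```python
from h import *
st();print(manip.sign_off())
```

```text
{'t': 16.467, 'q': [0.095, 0.156, 1.835, 0.0, 1.157, -1.369], 'eef_pos': [527.51, 101.791, 23.125], 'ee_rot': [0.053, 0.999, -0.001, -0.004], 'ft_force': [-0.416, 2.638, 0.423], 'grip_width': 50.551}
the job is handed in; nothing more can be done
None
```

I pushed the open half shut onto its stop, pushed the long pin fully home and let go of it. I then gripped both halves across the seam at the squeeze spot and handed the job in at 16.5 s, still squeezing.

**Last checks**
- **Pin:** it took 24 N with no further travel. The pictures after release put its grip top at about 89 mm (88 mm expected when home; the cameras read about 1 mm high).
- **Squeeze:** the opening reads 50.6 mm on the 51 mm wide halves, with 2.6 N sideways force at the wrist.
- **Surroundings:** the short pin, bin, hex key and screw look unmoved.

**What disagreed**
- The camera views differed by 2–3 mm on the fork's position. I aligned the pin mainly from where pin and fork stood relative to each other in the same picture.
- The push touched the stop about 3 mm past where I expected.
- One move call was refused because its rows left out the yaw value, and nothing moved.

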